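# Hang the hydrometer on the side-opening hook

### The job

Take the hydrometer (the one with the collar and square black head) out of the wooden block and hang it on the forked steel hook of the stand: with its collar held above the hook's lip, slide the stem in through the mouth until you feel the collar bear against the hook's back plate, then lower the collar behind the lip until it sits fully down, and let go. It is glass: feel your way and press only gently against the hook, and leave the other glassware and the cork where they are.

Things in the scene. Friction and masses are not known exactly. Their poses are not given: they have to be found in the camera images.
- hydrometer_mid (a point): Hydrometer, upright in a socket of the block, 195 mm long, 140 to 240 g; this point is on its axis half-way up, z up the axis, x and y square to the head's flats. Bottom up: amber glass bulb 30 mm wide, 58 mm long; glass stem 14 mm; white round collar; black square head 24 x 24 mm, from 22.5 to 97.5 mm above this point: grip it there, best 65 mm above. Only the stem, not the bulb, passes the hook's slot.
- hydrometer_collar (a point): Centre of the underside of the hydrometer's white collar, 12.5 mm above hydrometer_mid. The collar is 34 mm wide and 10 mm thick; below it 52 mm of bare 14 mm stem.
- stand: Fixed stand, grey base, thin rod (85 mm behind the throat, 197 mm high) carrying a rigid forked steel hook. Origin on the bench under the nominal throat centre; x level from the mouth into the throat (slide in this way), z up. Glass breaks if pressed sideways on the hook with over 10 N, or rammed down into it with over 40 N.
- throat_mark (a point): Nominal throat centre, 160 mm up, level with the prongs' tops; axes as the stand's. Two prongs 10 mm thick, slot 21 mm wide between, flared at the mouth from x = -24 out to -40 mm. Lip 8 mm high, inner face x = -19; back plate 22 mm high, face x = +19. BUT the hook is clamped by hand: all of it sits up to 20 mm nearer or deeper in x than this mark (y and height true); find it by touch.
- block: Heavy fixed wooden block, 75 x 210 x 45 mm, origin under its centre; three round sockets 33 mm wide and 40 mm deep along its y at -65, 0 and +65 mm. The hydrometer and two stoppered tubes stand in them in any order.
- tube_a: Stoppered test tube in a socket of the block, 29 mm across, 110 mm high with its cork, origin at its bottom. Leave it.
- tube_b: A second stoppered tube just like it. Leave it.
- beaker: Glass beaker, 68 mm wide, 85 mm high, origin under its centre. Leave it.
- flask: Conical glass flask, 76 mm wide, 108 mm high, origin under its centre. Leave it.
- cork: Loose cork, 32 mm wide, 28 mm high, origin under its centre. Leave it.
Mind the look-alikes: they are no part of the job. Leave any purple look-alike of the part that bears hydrometer_mid alone. Several things have the shape of the stand; the one meant has the colours described above.

How it is judged:
By the outcome, as a careful person would: the job done as asked, in the order asked, and still so for the second after the job is handed in, with the robot touching nothing.
It also fails if it takes over 54 s, if anything falls off the work surface, if the arm or the gripper's body presses on something with over 40 N, if the wrist force passes 120 N, or if a joint passes its speed limit or range.

### The arm

A 6-joint arm with a two-finger parallel gripper is mounted at the origin on the work surface. World frame = base frame: x ahead of the robot, y to its left, z up, the work surface at z = 0. Lengths are in m, angles in rad, forces in N, time in s.
With the tool pointing down it reaches from about 0.35 to 0.85 m from the base axis. Payload 8.1 kg.
Tool frame: the origin (TCP) lies between the finger pads; the fingertips stand 11 mm ahead of it and the grasp point (between the pads) lies 8 mm behind it (robot.tips_ahead is the distance from the TCP to the fingertips, in m); z points along the fingers, y is the line along which they close (so a half turn about z gives the same grasp; the last joint's range is limited). The gripper opens to 93 mm and grips with 3 to 60 N. Pads are 15 mm wide; open, the fingers measure 128 mm over their backs; the gripper's body (75 mm by 188 mm) begins 65 mm behind the grasp point.
Start: joints at [-1.413, 0.13, 1.488, -0, 1.523, -0.085], TCP at [0.144, -0.582, 0.23] pointing down, gripper open.
Joint ranges: [-2.96, 2.96], [-0.89, 2.26], [0.02, 2.5], [-1.34, 4.48], [0, 2.73], [-2.66, 2.66]. Speed limits (rad/s): [2.39, 2.39, 2.79, 3.14, 3.14, 3.14].

### API

Orientations are given as a rotation vector (axis times angle).
In Python, from plant import robot gives the robot as it stands. The module is installed in compiled form; this text tells all that it offers.
- The arm moves only by the tool move_arm, never from a script. Its argument "deltas" is one flat list of numbers, 7 for each row, row after row: the shift along the tool's x, y, z in m, then the turn, a rotation vector about the tool's x, y, z in rad, then the opening, from 0 (shut) to 1 (fully open). A call has 1 to 12 rows; each row is the pose to reach, as a shift and turn from the pose commanded when the call began, along the tool's axes at that moment; what a row does not reach only later rows make up. A row lasts 1/8 s, in which the tool goes at most 62.5 mm and 10.7 degrees, less where a joint would pass 70% of its speed; a pose out of reach is approached as far as the arm can. A call with a gripper value outside its range is refused whole. The fingers move at their own pace and stop on an object; "squeeze" is the grip in N (left out, the last holds). Time passes only in rows, so rows that repeat a pose let the fingers close. It gives the time, the measured TCP pose, the force, the opening and the grip force at its end, in the units of the state.
- robot.read_state(): the state, without advancing time (a new reading comes with each control period).
- robot.read_camera(name): name is "side" or "top" or "wrist"; returns (picture, depth): 480x640x3 uint8, red, green, blue; 480x640 float32, m along the optical axis (not along the pixel's ray), 0 where there is no reading.
- robot.camera_model(name): a dict with "K" (3x3 intrinsics, pixels), "k1" (the pictures are not rectified: a ray, as slopes to the right and down, at radius r is drawn at 1 + k1 r^2 times it, then the intrinsics apply), "R" (3x3) and "t" (3): a world point X has camera coordinates R X + t; the wrist camera has in their place "tool_from_camera" (4x4, takes a point from camera to tool coordinates, whose origin is the TCP and whose axes are the flange's). Camera axes: x right, y down, z forward; pixel columns grow to the right and rows downward; lengths in m; the calibration is good to about 2 mm. A picture is of the moment at which its call begins: read the wrist's pose just before it. camera_model takes no time and is no camera call.
- robot.close_job(): hands the job in; it is judged then, once.
Trained networks look in the newest picture that a camera, given by its name, has taken for a name from the list of things; names that differ only in an ending like _2 or _b are one class to them, and where a whole thing is asked for, a point or a joint stands for the part that bears it (a point fixed in the world has none). Each returns a list of dicts, best first, with "confidence" (0 to 1); they miss things now and then, are a little off and sometimes report something else, mostly with a low value. They report only what shows in the picture. A call takes as long as a camera call. They do not tell look-alikes from the thing itself.
- robot.recognise(camera, label): "uv" ([column, row] in pixels, amid what is visible of it).
The state is a dict: "t": time; "q": joint angles; "dq": joint speeds; "joint_torque": joint torques, N m; "tool_pos": TCP position; "orientation": TCP orientation; "force": force on the tool from outside, world axes, zero at the start; "wrist_torque": the same for the moment, N m; "opening": finger opening in m; "gripper_force": force on a finger pad.
Only numpy, scipy, OpenCV 4.12 (cv2) and the standard library are available. Lean on these libraries where they do the work, as an engineer would, in place of code of your own. Each camera call takes 0.05 s, during which the arm holds its last target. There are 200 camera calls.

## Working session

There is one attempt and no reset: what is moved stays moved. The work goes in short steps, Python scripts to look and compute and a tool call to move; the robot and the scene stay as the last step left them, time stands still between calls to the robot, and variables do not carry over. Pictures are saved under pics/ and viewed, at most 10 in all, crops included, and the job is handed in when it is done.

Besides the shell and the picture viewer there is one more tool, called after "Emit:" by a JSON object that holds its "name" and its "arguments", one argument or row to a line. move_arm: Moves the arm, as the interface text tells. Its arguments: {"type":"object","properties":{"deltas":{"type":"array","items":{"type":"number"}},"squeeze":{"type":"number"}},"required":["deltas"]}

```bash
mkdir -p pics; cat > h.py <<'E'
import numpy as np, cv2
from scipy.spatial.transform import Rotation as Ro
from plant import robot
def snap(c):
    s=robot.read_state(); p,d=robot.read_camera(c); return s,p,d
def pose(s):
    T=np.eye(4);T[:3,:3]=Ro.from_rotvec(s["orientation"]).as_matrix();T[:3,3]=s["tool_pos"];return T
def w2c(c,s=None):
    m=robot.camera_model(c);T=np.eye(4)
    if c=="wrist": return m,np.linalg.inv(pose(s)@np.array(m["tool_from_camera"]))
    T[:3,:3]=m["R"];T[:3,3]=m["t"];return m,T
def ray(c,uv,s=None):
    m,T=w2c(c,s);K=np.array(m["K"])
    n=cv2.undistortPoints(np.array([[uv]],float),K,np.array([m["k1"],0,0,0.]))[0,0]
    R=np.linalg.inv(T);return R[:3,3],R[:3,:3]@np.r_[n,1]
def at_z(c,uv,z,s=None):
    o,d=ray(c,uv,s);return o+d*(z-o[2])/d[2]
def at_d(c,uv,dep,s=None):
    o,d=ray(c,uv,s);return o+d*dep
def proj(c,X,s=None):
    m,T=w2c(c,s);x=T[:3,:3]@X+T[:3,3]
    r=cv2.projectPoints(x[None],np.zeros(3),np.zeros(3),np.array(m["K"],float),np.array([m["k1"],0,0,0.]))
    return r[0][0,0]
def cloud(c,d,s=None):
    m,T=w2c(c,s);v,u=np.mgrid[:480,:640]
    n=cv2.undistortPoints(np.stack([u,v],-1).reshape(-1,1,2).astype(float),np.array(m["K"]),np.array([m["k1"],0,0,0.])).reshape(480,640,2)
    P=np.dstack([n*d[...,None],d]);R=np.linalg.inv(T);return P@R[:3,:3].T+R[:3,3]
E
python3 - <<'E'
from h import *
for c in("top","side"):
    s,p,d=snap(c);cv2.imwrite(f"pics/{c}0.png",p[...,::-1]);np.savez(f"{c}0.npz",p=p,d=d)
    for l in("hydrometer_mid","hydrometer_collar","stand","throat_mark","block","tube_a","beaker","flask","cork"):
        for r in robot.recognise(c,l)[:4]:
            u,v=np.round(r["uv"]).astype(int);u=min(u,639);v=min(v,479)
            print(c,l,r["uv"],round(r["confidence"],2),np.round(at_d(c,r["uv"],d[v,u]),3) if d[v,u] else 0)
E
```

```text
top hydrometer_mid [389.3, 171.4] 0.86 [ 0.642 -0.117  0.145]
top hydrometer_mid [387.8, 214.0] 0.73 [ 0.553 -0.105  0.196]
top hydrometer_collar [388.1, 170.8] 0.98 [ 0.645 -0.115  0.139]
top hydrometer_collar [385.8, 214.9] 0.83 [ 0.553 -0.103  0.181]
top stand [177.4, 287.4] 0.78 [0.433 0.307 0.07 ]
top stand [239.2, 187.1] 0.67 [0.639 0.185 0.048]
top throat_mark [173.8, 289.3] 0.81 [0.429 0.309 0.087]
top throat_mark [238.4, 187.1] 0.79 [0.642 0.189 0.036]
top block [414.2, 227.0] 0.59 [ 0.547 -0.176  0.049]
top tube_a [446.7, 218.1] 0.76 [ 0.556 -0.231  0.102]
top tube_a [419.0, 215.8] 0.5 [ 0.56  -0.175  0.114]
top tube_a [334.0, 290.8] 0.35 [ 0.42  -0.008  0.005]
top beaker [334.6, 291.5] 0.61 [ 0.418 -0.009  0.005]
top flask [321.6, 162.9] 0.56 [0.679 0.012 0.078]
top cork [325.5, 205.0] 0.54 [0.6   0.006 0.03 ]
side hydrometer_mid [302.7, 162.6] 0.87 [ 0.644 -0.109  0.136]
side hydrometer_mid [341.1, 177.4] 0.72 [ 0.557 -0.104  0.138]
side hydrometer_mid [355.6, 178.7] 0.71 [ 0.555 -0.165  0.09 ]
side hydrometer_collar [304.0, 166.7] 0.95 [ 0.643 -0.111  0.125]
side hydrometer_collar [340.9, 176.0] 0.58 [ 0.557 -0.103  0.142]
side stand [284.8, 427.4] 0.93 [0.426 0.314 0.032]
side stand [222.7, 295.9] 0.73 [0.658 0.16  0.013]
side throat_mark [284.5, 427.9] 0.78 [0.426 0.316 0.034]
side throat_mark [224.8, 295.8] 0.67 [0.655 0.158 0.013]
side block [351.3, 211.4] 0.95 [ 0.54  -0.119  0.045]
side tube_a [355.8, 179.0] 0.8 [ 0.555 -0.165  0.09 ]
side tube_a [368.7, 162.8] 0.7 [ 0.556 -0.228  0.087]
side beaker [380.4, 265.1] 0.69 [ 0.435 -0.033  0.027]
side beaker [356.1, 180.1] 0.47 [ 0.553 -0.164  0.088]
side flask [253.5, 230.8] 0.89 [0.678 0.025 0.05 ]
side cork [298.3, 249.2] 0.78 [0.588 0.008 0.029]
```

View pics/top0.png

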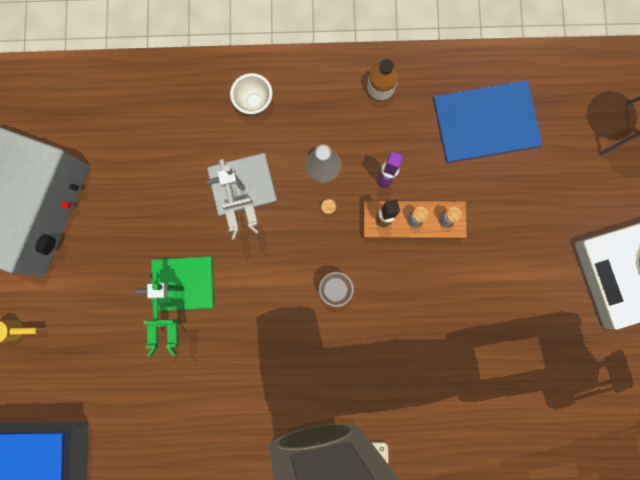

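View pics/side0.png

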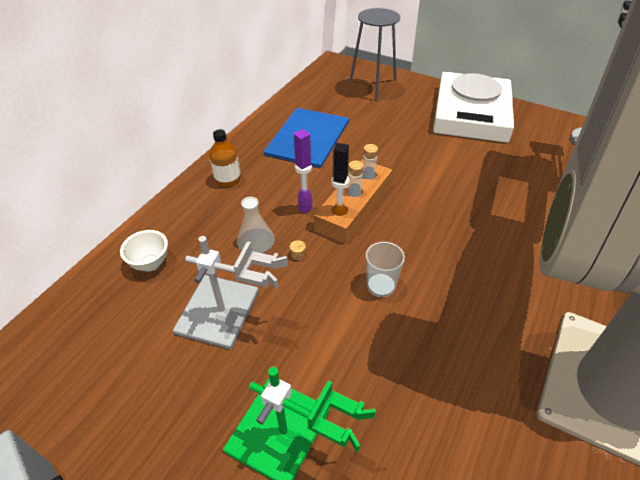

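The top view shows the black-headed hydrometer at (391,208), in the leftmost block socket. The purple look-alike is at (392,168). The grey stand is at (240,185) with its mouth facing the robot (prongs down to about (243,233)), and the green stand is a decoy. The side view agrees: black head at (341,162), grey stand at (215,285).

```bash
python3 - <<'E'
from h import *
for c in("top","side"):
    z=np.load(c+"0.npz");p=z["p"].astype(int);d=z["d"];W=cloud(c,d);ok=d>0
    X,Y,Z=np.moveaxis(W,-1,0)
    # head
    m=ok&(abs(X-.56)<.06)&(abs(Y+.105)<.05)&(Z>.13)&(p.max(-1)<60)
    t=m&(Z>.185)
    print(c,"head",m.sum(),np.round(W[m].mean(0),3),"top",t.sum(),np.round(W[t].mean(0),4),np.round(W[m].min(0),3),np.round(W[m].max(0),3))
    tt=m&(Z>np.percentile(Z[m],97)-.006)
    if tt.sum()>8: print(" toprect",tt.sum(),cv2.minAreaRect(W[tt][:,:2].astype(np.float32)))
    # block top
    b=ok&(abs(X-.55)<.08)&(abs(Y+.17)<.16)&(abs(Z-.045)<.008)&(p[...,0]>p[...,2]+50)
    r=cv2.minAreaRect(W[b][:,:2].astype(np.float32));print(" block",b.sum(),r)
    # stand
    grey=(p.max(-1)-p.min(-1)<35)
    g=ok&grey&(X>.5)&(X<.78)&(Y>.08)&(Y<.28)
    base=g&(Z>.003)&(Z<.03)
    print(" base",base.sum(),cv2.minAreaRect(W[base][:,:2].astype(np.float32)),np.median(Z[base]))
    hk=g&(Z>.13)
    print(" hook",hk.sum());np.savetxt(c+"_hook.txt",np.c_[np.argwhere(hk)[:,::-1],W[hk]],fmt="%.4f")
    for lo,hi in((.14,.165),(.165,.178),(.178,.19),(.19,.21)):
        k=g&(Z>lo)&(Z<hi)
        if k.sum()>4: print("  z",lo,hi,k.sum(),W[k].mean(0).round(3),cv2.minAreaRect(W[k][:,:2].astype(np.float32)))
    y0,x0=(120,170) if c=="top" else (210,150)
    cr=z["p"][y0:y0+130,x0:x0+170,::-1];cv2.imwrite(f"pics/{c}_st.png",cv2.resize(cr,None,fx=4.5,fy=4.5,interpolation=cv2.INTER_CUBIC))
E
```

```text
top head 90 [ 0.558 -0.106  0.177] top 36 [ 0.559  -0.1052  0.1951] [ 0.552 -0.122  0.141] [ 0.571 -0.099  0.203]
 toprect 20 ((0.5581648945808411, -0.10642758011817932), (0.024298664182424545, 0.012704085558652878), 53.15475845336914)
 block 2646 ((0.5647967457771301, -0.17792102694511414), (0.21004092693328857, 0.07527301460504532), 88.43881225585938)
 base 2221 ((0.6374725699424744, 0.1848648637533188), (0.14363834261894226, 0.13356919586658478), 13.04511833190918) 0.014126945992366524
 hook 1174
  z 0.14 0.165 722 [0.587 0.177 0.16 ] ((0.5939304232597351, 0.18055227398872375), (0.15724363923072815, 0.06101693958044052), 25.635000228881836)
  z 0.165 0.178 302 [0.598 0.179 0.168] ((0.587408721446991, 0.1702338010072708), (0.13102108240127563, 0.05206567794084549), 12.131619453430176)
  z 0.178 0.19 111 [0.589 0.172 0.182] ((0.6042181849479675, 0.18288767337799072), (0.0679902508854866, 0.05026433244347572), 31.82160186767578)
  z 0.19 0.21 38 [0.644 0.184 0.196] ((0.6442999243736267, 0.18396608531475067), (0.010214733891189098, 0.01115866657346487), 86.30862426757812)
side head 49
[... 384 characters left out ...]
18634909391403198), (0.11179448664188385, 0.1304028183221817), 12.852544784545898) 0.01300697361007469
 hook 2000
  z 0.14 0.165 1313 [0.581 0.179 0.158] ((0.5916072726249695, 0.1811155378818512), (0.15646545588970184, 0.06165625527501106), 24.871068954467773)
  z 0.165 0.178 472 [0.593 0.179 0.168] ((0.5850222110748291, 0.17167581617832184), (0.13073009252548218, 0.05403434485197067), 13.287850379943848)
  z 0.178 0.19 162 [0.595 0.176 0.182] ((0.607372522354126, 0.16828787326812744), (0.049299802631139755, 0.07438100129365921), 84.99363708496094)
  z 0.19 0.21 53 [0.641 0.185 0.195] ((0.6415270566940308, 0.18424983322620392), (0.010495300404727459, 0.012619237415492535), 43.78089141845703)
```

View pics/top_st.png

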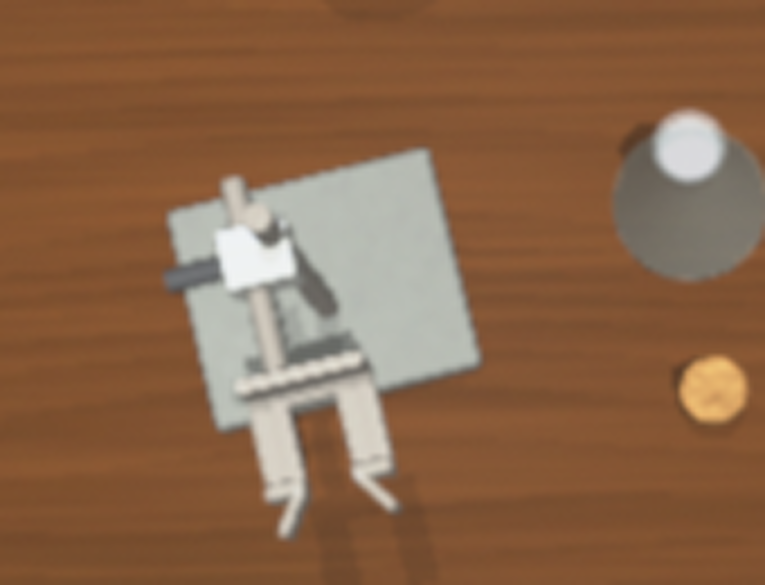

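The crop shows the grey stand yawed about 13°. Its back plate runs from (240,385) to (360,357), and the mouth is at about (340,500). Next I fit the hook in its own frame.

```bash
python3 - <<'E'
from h import *
a=np.radians(13);o=np.array([.562,.166])
R=np.array([[np.cos(a),np.sin(a)],[-np.sin(a),np.cos(a)]])
for c in("top","side"):
    A=np.loadtxt(c+"_hook.txt");q=(A[:,2:4]-o)@R.T*1000;z=A[:,4]*1000
    print(c)
    k=(z>150)&(z<164)
    for x0 in range(-70,40,8):
        s=k&(q[:,0]>=x0)&(q[:,0]<x0+8)
        h,e=np.histogram(q[s,1],np.arange(-40,44,4));print(x0,h)
    for zl,zh in((166,171),(174,185)):
        s=(z>zl)&(z<zh);print(zl,np.histogram(q[s,0],np.arange(-60,100,4))[0],"y",np.histogram(q[s,1],np.arange(-40,44,4))[0])
E
```

```text
top
-70 [0 0 0 0 0 0 0 0 0 0 0 0 0 0 0 0 0 0 0 0]
-62 [0 0 0 0 0 0 0 0 0 0 0 0 0 0 0 0 0 0 0 0]
-54 [0 0 0 0 0 0 0 0 0 0 0 0 0 0 0 0 0 0 0 0]
-46 [0 0 0 1 2 0 0 0 0 0 0 0 0 0 0 2 0 0 0 0]
-38 [0 0 0 0 0 1 0 0 0 0 0 0 0 2 5 1 0 0 0 0]
-30 [0 0 0 2 3 1 0 0 0 0 0 0 3 3 1 3 1 0 0 0]
-22 [0 0 0 4 4 5 3 1 0 0 0 0 6 4 3 3 1 0 0 0]
-14 [ 0  0  0  8  9  8 11  2  0  0  0  0  7  9  9 11  3  0  0  0]
-6 [0 0 0 8 8 8 9 1 0 0 0 0 6 8 8 8 4 0 0 0]
2 [ 0  0  0  8 10  9  9  2  0  0  0  0  7  9  7 10  3  0  0  0]
10 [ 0  0  0  8  9  7  8  6  7  6  7  4 10  8  8 10  5  0  0  0]
18 [0 0 0 5 1 2 4 1 2 1 3 3 2 2 2 3 1 0 0 0]
26 [0 0 0 0 0 0 0 0 0 0 0 0 6 3 2 0 0 0 0 0]
34 [ 0  0  0  0  0  0  0  0  0  0  0  5 11  6  1  0  0  0  0  0]
166 [ 0  0  0  0  0  8  8  8 12 34 10  0  0  0  0  0  0  0  0 14  0  0  0  0
  0  0  0  0  0  0  0 14 26 28 20 20 15  8  0] y [ 0  0  0  7 12 12 11  2 14 12 14 18 24 33 37 26  3  0  0  0]
174 [ 0  0  0  0  0  0  0  0  0  0  0  0  0  0  0  0  0  0  0 31 58 18  0  0
  0  0  0  0  0  0  0  0  0  0  5  6  1  0  0] y [ 0  0  0  5  8  8  7  9 14  9 10 10  9  7 10  8  5  0  0  0]
sid
[... 574 characters left out ...]
 6 10 13  9 22  0  0  0]
10 [ 0  0  0  8 10 13 10 18 10  9 15 10 11 11 12 12 22  0  0  0]
18 [ 0  0  0  1  1  3  2  2  1  0  0  0  0  0  0  0 15  0  0  0]
26 [ 0  0  0  0  0  0  0  0  0  0  0  0  2 11  2  0  0  0  0  0]
34 [ 0  0  0  0  0  0  0  0  0  0  0  1 10 19  3  0  0  0  0  0]
166 [ 0  0  0  0  5 10 12 18 31 34  0  0  0  0  0  0  0  0  3 39  3  0  0  0
  0  0  0  0  0  0  7 23 26 28 27 18 15  1  0] y [ 0  0  0 10 14 17 18  8  9 18 21 29 27 37 46 33 13  0  0  0]
174 [  0   0   0   0   0   0   0   0   0   0   0   0   0   0   0   0   0   0
   6 108  44   0   0   0   0   0   0   0   0   0   0   0   0   2  21  13
   2   0   0] y [ 0  0  0  6 11 13 11  9 10 15 28 28  9 15 15 10 16  0  0  0]
```

```bash
cat >> h.py <<'E'
def go(pos,yaw,s=None):
    """delta (tool axes) to reach world pos, tool down, tool y axis at world heading yaw+90deg (deg, mod 180)"""
    s=s or robot.read_state();T=pose(s);best=None
    for k in(0,180):
        a=np.radians(yaw+k);x=np.array([np.cos(a),np.sin(a),0])
        y=np.array([np.sin(a),-np.cos(a),0]);G=np.c_[x,y,[0,0,-1]]
        r=Ro.from_matrix(T[:3,:3].T@G).as_rotvec()
        if best is None or np.linalg.norm(r)<np.linalg.norm(best): best=r
    print("shift",np.round(T[:3,:3].T@(np.array(pos)-T[:3,3]),4),"rot",np.round(best,3))
E
python3 - <<'E'
from h import *
s=robot.read_state();print(s["t"],pose(s).round(3),s["force"].round(2) if hasattr(s["force"],"round") else s["force"])
print(np.round(robot.camera_model("wrist")["tool_from_camera"],3))
go([.564,-.112,.30],14)
E
```

```text
1.0 [[ 0.971  0.24  -0.     0.144]
 [ 0.24  -0.971 -0.    -0.582]
 [-0.     0.    -1.     0.23 ]
 [ 0.     0.     0.     1.   ]] [0.94 0.2  0.02]
[[-0.001 -0.955 -0.297  0.083]
 [ 1.    -0.    -0.001 -0.   ]
 [ 0.001 -0.297  0.955 -0.154]
 [ 0.     0.     0.     1.   ]]
shift [ 0.5205 -0.3557 -0.0704] rot [ 0.     0.    -0.002]
```

Emit:
{"name": "move_arm", "arguments": {
  "deltas": [0.05,-0.03,-0.07,0,0,0,0.8,0.1,-0.065,-0.07,0,0,0,0.8,0.15,-0.1,-0.07,0,0,0,0.8,0.2,-0.135,-0.07,0,0,0,0.8,0.25,-0.17,-0.07,0,0,0,0.8,0.3,-0.205,-0.07,0,0,0,0.8,0.35,-0.24,-0.07,0,0,0,0.8,0.4,-0.275,-0.07,0,0,0,0.8,0.45,-0.31,-0.07,0,0,0,0.8,0.5,-0.34,-0.07,0,0,0,0.8,0.52,-0.355,-0.07,0,0,0,0.8,0.52,-0.355,-0.07,0,0,0,0.8]
}}

```text
t: 2.5
tool_pos: [0.5645, -0.1108, 0.2992]
orientation: [-3.117, -0.386, 0.001]
force: [-0.4, -0.1, 0.5]
opening: 0.0742
gripper_force: 0.0
```

```bash
python3 - <<'E'
from h import *
s,p,d=snap("wrist");cv2.imwrite("pics/w1.png",p[...,::-1])
print(s["t"],s["tool_pos"],s["orientation"])
W=cloud("wrist",d,s);pi=p.astype(int)
m=(d>0)&(pi.max(-1)<70)&(W[...,2]>.19)&(W[...,2]<.215)&(np.hypot(W[...,0]-.564,W[...,1]+.112)<.04)
m=cv2.morphologyEx(m.astype(np.uint8),cv2.MORPH_OPEN,np.ones((3,3)))>0
print(m.sum(),np.median(W[m],0),cv2.minAreaRect(W[m][:,:2].astype(np.float32)))
print(np.argwhere(m).mean(0)[::-1])
for r in robot.recognise("wrist","hydrometer_collar")[:2]: print(r)
E
```

```text
2.5 [ 0.56452731 -0.11084196  0.29918155] [-3.11732573e+00 -3.85579926e-01  8.14056591e-04]
388 [ 0.56051084 -0.10777525  0.19845567] ((0.5644432902336121, -0.11144358664751053), (0.023024333640933037, 0.021531812846660614), 11.975184440612793)
[321.44072165 243.77061856]
{'uv': [327.9, 224.8], 'confidence': 0.96}
{'uv': [369.0, 113.3], 'confidence': 0.83}
```

View pics/w1.png

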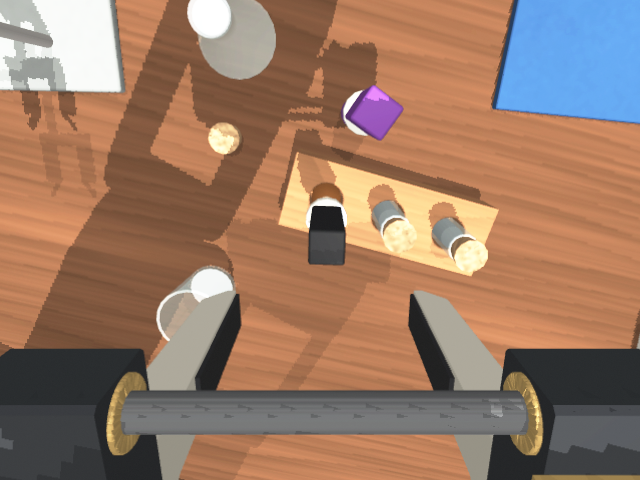

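The wrist view shows the black head's top face spanning about (309..345, 235..265), with its flats square to the tool. The tubes and the purple look-alike stay clear of the fingers.

```bash
python3 - <<'E'
from h import *
s=robot.read_state()
P=[at_z("wrist",uv,.2,s) for uv in((309,236),(345,236),(345,265),(309,265))]
print(np.round(P,4),np.mean(P,0)); c=np.mean(P,0)
go([c[0],c[1],.1675-.008],14)
E
```

```text
[[ 0.5681 -0.1014  0.2   ]
 [ 0.5736 -0.1237  0.2   ]
 [ 0.5546 -0.1287  0.2   ]
 [ 0.5489 -0.1059  0.2   ]] [ 0.56129424 -0.11493043  0.2       ]
shift [-0.0025  0.0014  0.14  ] rot [ 0.     0.001 -0.001]
```

Emit:
{"name": "move_arm", "arguments": {
  "deltas": [-0.001,0.002,0.05,0,0,0,0.7,-0.001,0.002,0.1,0,0,0,0.7,-0.001,0.002,0.14,0,0,0,0.7,-0.001,0.002,0.14,0,0,0,0.7,-0.001,0.002,0.14,0,0,0,0.2,-0.001,0.002,0.14,0,0,0,0.2,-0.001,0.002,0.14,0,0,0,0.2,-0.001,0.002,0.14,0,0,0,0.2,-0.001,0.002,0.14,0,0,0,0.2,-0.001,0.002,0.14,0,0,0,0.2],
  "squeeze": 20
}}

```text
t: 3.85
tool_pos: [0.5634, -0.1148, 0.1601]
orientation: [-3.118, -0.381, -0.001]
force: [-0.1, 1.6, 3.4]
opening: 0.024
gripper_force: 20.0
```

Emit:
{"name": "move_arm", "arguments": {
  "deltas": [0,0,-0.015,0,0,0,0.2,0,0,-0.035,0,0,0,0.2,0,0,-0.06,0,0,0,0.2,0,0,-0.085,0,0,0,0.2,0,0,-0.1,0,0,0,0.2,0,0,-0.1,0,0,0,0.2]
}}

```text
t: 4.6
tool_pos: [0.564, -0.1153, 0.2617]
orientation: [3.117, 0.38, 0.005]
force: [0.1, 0.1, -1.4]
opening: 0.0242
gripper_force: 20.0
```

```bash
python3 - <<'E'
from h import *
s,p,d=snap("side");print(s["t"],s["tool_pos"],s["force"],s["wrist_torque"],s["opening"])
q=p[60:260,220:440,::-1];cv2.imwrite("pics/s1.png",cv2.resize(q,None,fx=2.9,fy=2.9,interpolation=cv2.INTER_CUBIC))
u=robot.recognise("side","hydrometer_collar")
for r in u[:3]: 
    a,b=np.round(r["uv"]).astype(int);print(r,at_d("side",r["uv"],d[b,a]))
go([.481,.146,.26],13)
E
```

```text
4.6 [ 0.56403621 -0.11530515  0.26169132] [ 0.07959928  0.08249698 -1.37602511] [ 0.0017039  -0.02932793 -0.00644222] 0.024184573601233297
{'uv': [339.7, 153.3], 'confidence': 0.72} [ 0.56322665 -0.10818886  0.18853394]
{'uv': [301.7, 166.6], 'confidence': 0.64} [ 0.64632907 -0.10866995  0.12615549]
shift [-0.0168 -0.273  -0.0009] rot [-0.     0.001  0.016]
```

View pics/s1.png

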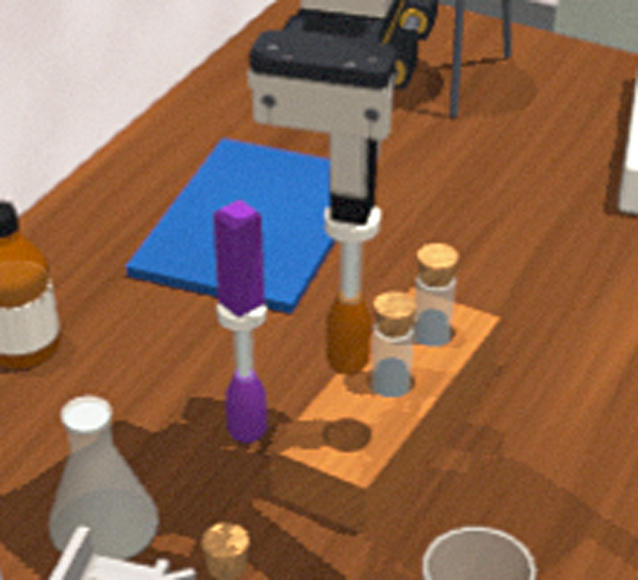

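The side crop shows the hydrometer upright in the gripper: collar at about (350,222), bulb clear of the block, tubes undisturbed.

Emit:
{"name": "move_arm", "arguments": {
  "deltas": [-0.002,-0.03,0,0,0,0,0.2,-0.005,-0.075,0,0,0,0,0.2,-0.008,-0.12,0,0,0,0,0.2,-0.01,-0.165,0,0,0,0,0.2,-0.013,-0.21,0,0,0,0,0.2,-0.016,-0.25,0,0,0,0.015,0.2,-0.017,-0.273,0.015,0,0,0.015,0.2,-0.017,-0.273,0.035,0,0,0.015,0.2,-0.017,-0.273,0.041,0,0,0.015,0.2,-0.017,-0.273,0.041,0,0,0.015,0.2,-0.017,-0.273,0.041,0,0,0.015,0.2]
}}

```text
t: 6.08
tool_pos: [0.4816, 0.1453, 0.2192]
orientation: [3.121, 0.355, 0.001]
force: [0.1, 0.6, -2.3]
opening: 0.0237
gripper_force: 20.0
```

```bash
python3 - <<'E'
from h import *
s,p,d=snap("wrist");print(s["t"],s["tool_pos"],s["orientation"],s["force"])
cv2.imwrite("pics/w2.png",p[...,::-1])
s2,p2,d2=snap("side")
W=cloud("side",d2);pi=p2.astype(int)
m=(d2>0)&(np.hypot(W[...,0]-.481,W[...,1]-.146)<.05)&(W[...,2]>.05)&(W[...,2]<.24)
Z=W[...,2]
for z in np.arange(.06,.24,.006):
    k=m&(abs(Z-z)<.003)
    if k.sum(): print(round(z,3),k.sum(),W[k].mean(0).round(4),np.ptp(np.argwhere(k)[:,1]),p2[k].mean(0).round())
q=p2[180:380,170:390,::-1];cv2.imwrite("pics/s2.png",cv2.resize(q,None,fx=2.9,fy=2.9,interpolation=cv2.INTER_CUBIC))
go([.559,.164,s["tool_pos"][2]],13)
E
```

```text
6.075 [0.4816032  0.14525598 0.21918   ] [3.12139261e+00 3.55178519e-01 1.12722554e-03] [ 0.09738471  0.62627989 -2.33307756]
0.06 1 [0.4781 0.1544 0.0629] 0 [127.  76.  40.]
0.066 6 [0.4782 0.1561 0.0663] 6 [124.  69.  24.]
0.072 35 [0.4778 0.1548 0.0726] 17 [117.  64.  16.]
0.078 33 [0.4776 0.1554 0.0781] 17 [113.  61.   9.]
0.084 40 [0.4772 0.155  0.0838] 17 [116.  62.   8.]
0.09 42 [0.4785 0.1559 0.0898] 18 [119.  64.   8.]
0.096 40 [0.4783 0.1547 0.0957] 18 [123.  66.   9.]
0.102 65 [0.4784 0.1529 0.1022] 18 [125.  68.   9.]
0.108 63 [0.4791 0.1518 0.1074] 16 [130.  69.   7.]
0.114 69 [0.4805 0.151  0.1137] 14 [136.  72.   5.]
0.12 35 [0.4809 0.1498 0.1197] 11 [147.  90.  34.]
0.126 23 [0.4807 0.1494 0.1254] 8 [179. 134.  91.]
0.132 22 [0.4805 0.1495 0.1319] 8 [166. 149. 129.]
0.138 24 [0.4807 0.149  0.1377] 9 [155. 144. 131.]
0.144 26 [0.4813 0.1492 0.144 ] 9 [152. 141. 128.]
0.15 28 [0.493  0.1503 0.1504] 35 [146. 140. 130.]
0.156 33 [0.4974 0.1493 0.156 ] 35 [141. 134. 125.]
0.162 19 [0.5003 0.1555 0.1609] 35 [141. 139. 133.]
0.168 4 [0.5173 0.1789 0.1674] 1 [140. 133. 129.]
0.174 24 [0.4772 0.1551 0.1754] 22 [170. 155. 140.]
0.18 88 [0.4766 0.1542 0.1806] 22 [187. 181. 168.]
0.186 92 [0.4776 0.1529 0.1851] 22 [149. 145. 135.]
0.192 55 [0.479  0.1535 0.1922] 19 [30. 29. 30.]
0.198 38 [0.4767 0.151  0.1973] 19 [42. 39. 38.]
0.204 8 [0.4726 0.1391 0.2043] 2 [48. 44. 41.]
0.21 10 [0.4735 0.1361 0.2102] 3 [56. 49. 44.]
0.216 17 [0.474  0.1358 0.2163] 13 [78. 72. 65.]
0.222 13 [0.4745 0.1327 0.2222] 4 [75. 72. 66.]
0.228 12 [0.4738 0.1342 0.2278] 4 [68. 66. 63.]
0.234 4 [0.4728 0.1377 0.232 ] 2 [70. 70. 68.]
shift [ 0.0795 -0.0006  0.0003] rot [ 0.    -0.001  0.   ]
```

View pics/s2.png

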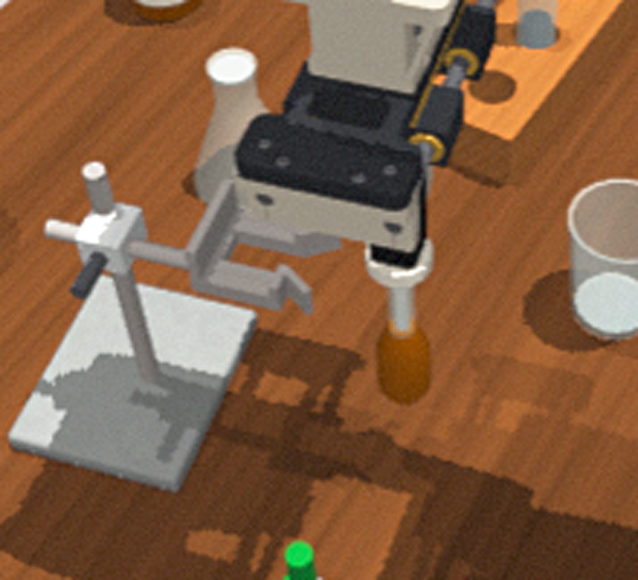

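View pics/w2.png

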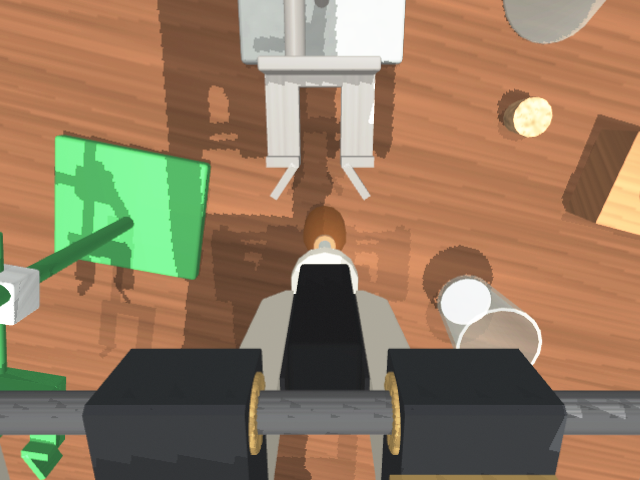

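The side crop shows the collar level just above the lip, in front of the mouth. In the wrist view the slot is centred at column ~320.5 (inner edges 299 and 342, row 130) and the stem is at ~(324.5,243).

```bash
python3 - <<'E'
from h import *
s=robot.read_state();T=pose(s);inv=np.linalg.inv(T)
for n,uv,z in(("slotL",(299,130),.16),("slotR",(342,130),.16),("mouthL",(273,197),.168),("mouthR",(368,197),.168),("outL",(265,110),.16),("outR",(375,110),.16),("plateface",(320,72),.182),("lipL",(280,157),.168),("lipR",(357,157),.168),("collarL",(291,280),.183),("collarR",(358,280),.183),("stem",(324.5,243),.155),("bulbc",(324.5,225),.095)):
    X=at_z("wrist",uv,z,s);print(n,X.round(4),"tool",(inv@np.r_[X,1])[:3].round(4))
E
```

```text
slotL [0.5511 0.1748 0.16  ] tool [ 0.0742 -0.0129  0.0595]
slotR [0.5559 0.154  0.16  ] tool [0.0742 0.0085 0.0595]
mouthL [0.5168 0.1804 0.168 ] tool [ 0.0421 -0.026   0.0515]
mouthR [0.5275 0.134  0.168 ] tool [0.042  0.0216 0.0515]
outL [0.5566 0.193  0.16  ] tool [ 0.0837 -0.0294  0.0595]
outR [0.5687 0.1405 0.16  ] tool [0.0837 0.0245 0.0595]
plateface [0.5778 0.1699 0.182 ] tool [ 0.0991 -0.0021  0.0375]
lipL [0.537  0.1808 0.168 ] tool [ 0.0618 -0.0219  0.0515]
lipR [0.5454 0.1442 0.168 ] tool [0.0618 0.0156 0.0515]
collarL [0.4813 0.1627 0.183 ] tool [ 0.0034 -0.0168  0.0364]
collarR [0.4887 0.1304 0.183 ] tool [0.0034 0.0163 0.0364]
stem [0.4951 0.1489 0.155 ] tool [ 0.0138 -0.0002  0.0644]
bulbc [0.4894 0.1476 0.095 ] tool [ 0.0079 -0.0002  0.1244]
```

Emit:
{"name": "move_arm", "arguments": {
  "deltas": [0.0,-0.002,0,0,0,0,0.2,0.015,-0.002,0,0,0,0,0.2,0.03,-0.002,0,0,0,0,0.2,0.04,-0.002,0,0,0,0,0.2,0.05,-0.002,0,0,0,0,0.2,0.06,-0.002,0,0,0,0,0.2,0.068,-0.002,0,0,0,0,0.2,0.072,-0.002,0,0,0,0,0.2,0.072,-0.002,0,0,0,0,0.2,0.072,-0.002,0,0,0,0,0.2]
}}

```text
t: 7.42
tool_pos: [0.5506, 0.1641, 0.2186]
orientation: [-3.121, -0.357, 0.0]
force: [-0.2, -0.4, -2.1]
opening: 0.0236
gripper_force: 20.0
```

Emit:
{"name": "move_arm", "arguments": {
  "deltas": [0.002,0,0,0,0,0,0.2,0.004,0,0,0,0,0,0.2,0.005,0,0,0,0,0,0.2,0.006,0,0,0,0,0,0.2,0.006,0,0,0,0,0,0.2]
}}

```text
t: 8.05
tool_pos: [0.5566, 0.1655, 0.2186]
orientation: [3.121, 0.357, 0.0]
force: [-0.4, -0.4, -2.1]
opening: 0.0237
gripper_force: 20.0
```

Emit:
{"name": "move_arm", "arguments": {
  "deltas": [0.001,0,0,0,0,0,0.2,0.001,0,0,0,0,0,0.2]
}}

```text
t: 8.3
tool_pos: [0.5576, 0.1657, 0.2186]
orientation: [3.121, 0.357, 0.0]
force: [-0.7, -0.0, -1.3]
opening: 0.0241
gripper_force: 20.0
```

Emit:
{"name": "move_arm", "arguments": {
  "deltas": [0.001,0,0,0,0,0,0.2,0.001,0,0,0,0,0,0.2]
}}

```text
t: 8.55
tool_pos: [0.5586, 0.1659, 0.2186]
orientation: [-3.121, -0.357, -0.0]
force: [-0.9, -0.3, -2.2]
opening: 0.0237
gripper_force: 20.0
```

Emit:
{"name": "move_arm", "arguments": {
  "deltas": [0.001,0,0,0,0,0,0.2,0.001,0,0,0,0,0,0.2]
}}

```text
t: 8.8
tool_pos: [0.5596, 0.1662, 0.2186]
orientation: [3.121, 0.357, 0.0]
force: [0.4, 0.4, -1.5]
opening: 0.0238
gripper_force: 20.0
```

Emit:
{"name": "move_arm", "arguments": {
  "deltas": [0.001,0,0,0,0,0,0.2,0.001,0,0,0,0,0,0.2]
}}

```text
t: 9.05
tool_pos: [0.5605, 0.1664, 0.2186]
orientation: [-3.121, -0.357, 0.0]
force: [-0.0, -0.3, -2.6]
opening: 0.0237
gripper_force: 20.0
```

Emit:
{"name": "move_arm", "arguments": {
  "deltas": [0.001,0,0,0,0,0,0.2,0.001,0,0,0,0,0,0.2]
}}

```text
t: 9.3
tool_pos: [0.561, 0.1665, 0.2185]
orientation: [3.121, 0.357, -0.002]
force: [-4.3, -1.5, -0.5]
opening: 0.0235
gripper_force: 20.0
```

Emit:
{"name": "move_arm", "arguments": {
  "deltas": [0.001,0,0,0,0,0,0.2,0.001,0,0,0,0,0,0.2]
}}

```text
t: 9.55
tool_pos: [0.5615, 0.1667, 0.2185]
orientation: [3.121, 0.357, -0.004]
force: [-6.9, -1.9, 1.2]
opening: 0.0239
gripper_force: 20.0
```

Contact with the back plate is felt at about x=0.5606. I back off about 2 mm, to mid-throat, and then lower.

Emit:
{"name": "move_arm", "arguments": {
  "deltas": [-0.002,0,0,0,0,0,0.2,-0.0037,0,0,0,0,0,0.2,-0.0037,0,0.002,0,0,0,0.2,-0.0037,0,0.004,0,0,0,0.2,-0.0037,0,0.004,0,0,0,0.2]
}}

```text
t: 10.18
tool_pos: [0.5587, 0.166, 0.2143]
orientation: [3.121, 0.357, -0.001]
force: [0.4, 0.3, -1.4]
opening: 0.0241
gripper_force: 20.0
```

Emit:
{"name": "move_arm", "arguments": {
  "deltas": [0,0,0.001,0,0,0,0.2,0,0,0.002,0,0,0,0.2,0,0,0.003,0,0,0,0.2,0,0,0.003,0,0,0,0.2]
}}

```text
t: 10.68
tool_pos: [0.5588, 0.166, 0.2115]
orientation: [3.121, 0.357, -0.0]
force: [0.6, -0.3, -1.7]
opening: 0.0239
gripper_force: 20.0
```

Emit:
{"name": "move_arm", "arguments": {
  "deltas": [0,0,0.001,0,0,0,0.2,0,0,0.002,0,0,0,0.2,0,0,0.002,0,0,0,0.2]
}}

```text
t: 11.05
tool_pos: [0.5587, 0.166, 0.2095]
orientation: [3.121, 0.357, -0.0]
force: [-0.2, -0.4, -1.8]
opening: 0.0239
gripper_force: 20.0
```

Emit:
{"name": "move_arm", "arguments": {
  "deltas": [0,0,0.001,0,0,0,0.2,0,0,0.002,0,0,0,0.2,0,0,0.002,0,0,0,0.2]
}}

```text
t: 11.42
tool_pos: [0.5588, 0.166, 0.2075]
orientation: [3.121, 0.357, -0.0]
force: [-0.4, -0.3, -2.9]
opening: 0.024
gripper_force: 20.0
```

Emit:
{"name": "move_arm", "arguments": {
  "deltas": [0,0,0.001,0,0,0,0.2,0,0,0.001,0,0,0,0.2]
}}

```text
t: 11.68
tool_pos: [0.5588, 0.166, 0.2065]
orientation: [3.121, 0.357, -0.0]
force: [-0.1, -0.3, -2.6]
opening: 0.0241
gripper_force: 20.0
```

Emit:
{"name": "move_arm", "arguments": {
  "deltas": [0,0,0.001,0,0,0,0.2,0,0,0.001,0,0,0,0.2]
}}

```text
t: 11.92
tool_pos: [0.5588, 0.166, 0.2055]
orientation: [-3.121, -0.357, 0.0]
force: [-0.3, -0.3, -2.3]
opening: 0.0242
gripper_force: 20.0
```

Emit:
{"name": "move_arm", "arguments": {
  "deltas": [0,0,0.001,0,0,0,0.2,0,0,0.001,0,0,0,0.2]
}}

```text
t: 12.18
tool_pos: [0.5589, 0.166, 0.2051]
orientation: [-3.121, -0.357, -0.001]
force: [-0.5, -0.2, 1.5]
opening: 0.0238
gripper_force: 20.0
```

Emit:
{"name": "move_arm", "arguments": {
  "deltas": [0,0,0,0,0,0,0.3,0,0,0,0,0,0,0.4,0,0,0,0,0,0,0.5,0,0,0,0,0,0,0.5,0,0,0,0,0,0,0.5,0,0,-0.02,0,0,0,0.5,0,0,-0.05,0,0,0,0.5,0,0,-0.09,0,0,0,0.5,0,0,-0.13,0,0,0,0.5,0,0,-0.13,0,0,0,0.5]
}}

```text
t: 13.42
tool_pos: [0.5606, 0.1664, 0.3411]
orientation: [-3.12, -0.357, -0.015]
force: [0.4, 0.3, 0.2]
opening: 0.046
gripper_force: 0.0
```

```bash
python3 - <<'E'
from h import *
s,p,d=snap("side");print(s["t"],s["tool_pos"],s["force"],s["opening"])
q=p[150:350,150:370,::-1];cv2.imwrite("pics/s3.png",cv2.resize(q,None,fx=2.9,fy=2.9,interpolation=cv2.INTER_CUBIC))
E
```

```text
13.425 [0.56060281 0.16639071 0.34114543] [0.44146088 0.30566064 0.18921295] 0.04602632260346888
```

View pics/s3.png

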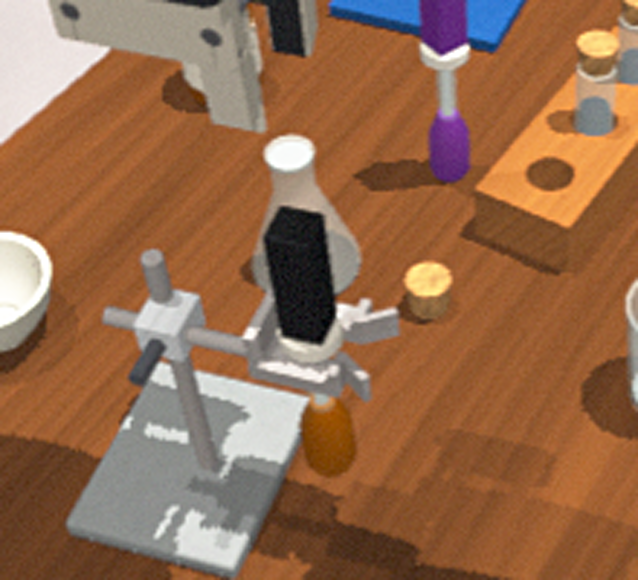

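The hydrometer hangs in the fork, with its collar at about (308,345) behind the lip and the gripper clear above. I check that it is upright and seated in numbers.

```bash
python3 - <<'E'
from h import *
s,p,d=snap("side");W=cloud("side",d);X,Y,Z=np.moveaxis(W,-1,0)
m=(d>0)&(np.hypot(X-.559,Y-.165)<.035)
blk=m&(p.max(-1)<75)&(Z>.17)&(Z<.26);wh=m&(p.min(-1)>120)&(Z>.155)&(Z<.18);am=m&(p[...,2]<60)&(p[...,0]>80)&(Z<.14)
for n,k in(("head",blk),("white",wh),("bulb",am)): print(n,k.sum(),np.percentile(W[k],[2,50,98],axis=0).round(4).tolist())
for z in(.19,.205,.22,.235):
    k=blk&(abs(Z-z)<.006);print(z,W[k].mean(0).round(4))
E
```

```text
head 878 [[0.5463, 0.1542, 0.1745], [0.5532, 0.1746, 0.2196], [0.5679, 0.1795, 0.2453]]
white 495 [[0.5322, 0.1378, 0.1571], [0.5502, 0.179, 0.1617], [0.5758, 0.1947, 0.1784]]
bulb 1232 [[0.5292, 0.1346, -0.0033], [0.5558, 0.1687, -0.0001], [0.5892, 0.196, 0.1022]]
0.19 [0.5537 0.1726 0.1899]
0.205 [0.5538 0.1723 0.2049]
0.22 [0.5539 0.1726 0.2201]
0.235 [0.5535 0.1722 0.2352]
```

The head is vertical and its top is at 0.245 m, exactly where it should be when fully seated. I'm handing in.

```bash
python3 -c "
from plant import robot
print(robot.close_job())"
```

```text
the job is handed in; nothing more can be done
None
```

The hydrometer hangs upright and fully seated behind the hook's lip, released with the gripper clear; contact with the back plate was felt at about 7 N, the other glassware and cork were not touched, and the job was handed in at about 13.5 s.

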